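# Work a jammed cup loose from its pot and stand it on the draining mat

## Robot

A 7-joint arm with a two-finger parallel gripper is mounted at the origin on the work surface; the furniture and walls round the work are solid. World frame = base frame: x ahead of the robot, y to its left, z up, the work surface at z = 0. Lengths are in mm, angles in rad, forces in N, time in s.
With the tool pointing down it reaches from about 400 to 875 mm from the base axis. Payload 19.3 kg.
Tool frame: the origin (TCP) lies midway between the tips of the shut fingers; the grasp point (between the pads) lies behind it (manip.grip_point_offset is the z of the grasp point in the tool frame, in mm); z points along the fingers, y is the direction in which the jaws open and shut (so a half turn about z gives the same grasp; the last joint's range is limited). The gripper opens to 85 mm and grips with 20 to 120 N. Pads are 22 mm wide; open, the fingers measure 114 mm over their backs; the gripper's body (76 mm by 85 mm) begins 54 mm behind the grasp point. The pads swing forward as they close: fully open they stand 13 mm farther back than shut.
Start: joints at [-1.227, 0.521, -0.036, 1.599, 0.021, 1.021, -0.113], TCP at [251.324, 572.233, 231.291] pointing down, gripper open.
Joint ranges: [-2.91, 2.91], [-0.3, 2.13], [-1.5, 1.42], [0.17, 2.43], [-1.26, 4.41], [0.16, 1.93], [-2.52, 2.52]. Speed limits (rad/s): [1.89, 1.89, 2.39, 2.39, 3.01, 3.01, 3.01].

## Interface

Orientations are given as a 3x3 rotation matrix whose columns are the frame's x, y, z axes.
In Python, from bench import manip, imaging, workorder, models gives the robot as it stands. The module is installed in compiled form; this text tells all that it offers.
- The arm moves only by the tool send_rows, never from a script. Its argument "targets" is a list of rows, each an object with "twist": the turn, a rotation vector about the tool's x, y, z in rad, a list of three; "linear": the shift along the tool's x, y, z in m, a list of three; "fingers": the finger opening in m, from 0 to 0.0854. In form: [{"twist": [ax, ay, az], "linear": [tx, ty, tz], "fingers": fingers}, ...]. A call has 1 to 20 rows; each row shifts and turns the pose as measured when the row begins, along the tool's axes as they then stand; what a row does not reach is not made up. A row lasts 1/12 s, in which the tool goes at most 41.7 mm and 7.16 degrees, less where a joint would pass 70% of its speed; a pose out of reach is approached as far as the arm can. A call with a gripper value outside its range is refused whole. The fingers move at their own pace and stop on an object; "force" is the grip in N (left out, the last holds). Time passes only in rows, so rows that do not move let the fingers close. It gives the time, the measured TCP pose, the force and the opening at its end, in the units of the state.
- manip.state(): the state, without advancing time (a new reading comes with each control period).
- imaging.camera(name): name is "scene" or "top" or "wrist"; returns a dict with "image" (420x560x3 uint8, red, green, blue), "depth" (420x560 float32, mm along the optical axis (not along the pixel's ray), 0 where there is no reading), "camera_matrix" (3x3 intrinsics, pixels), "distortion" ([k1, k2, p1, p2, k3] as OpenCV has them; the pictures are not rectified), "world_from_camera" (4x4, takes a point from camera to world coordinates). Camera axes: x right, y down, z forward; pixel columns grow to the right and rows downward; lengths in mm; the calibration is good to about 2 mm. A picture is of the moment at which its call begins.
- workorder.job_done(): hands the job in, once; it reports no verdict.
Trained networks look in the newest picture that a camera, given by its name, has taken for a name from the list of things; names that differ only in an ending like _2 or _b are one class to them, and where a whole thing is asked for, a point or a joint stands for the part that bears it (a point fixed in the world has none). Each returns a list of dicts, best first, with "score" (0 to 1); they miss things now and then, are a little off and sometimes report something else, mostly with a low value. They report only what shows in the picture. A call takes as long as a camera call. They do not tell look-alikes from the thing itself.
- models.cut_out(target, camera): "mask" (420x560 bool, what is visible of it) and "uv" ([column, row] in pixels, amid what is visible of it).
- models.mark_of(target, camera): "uv" ([column, row] in pixels: a listed point, or the origin of a listed thing).
The state is a dict: "clock": time; "joints": joint angles; "qd": joint speeds; "effort": joint torques, N m; "tcp_pos": TCP position; "ee_rot": TCP orientation; "wrist_force": force on the tool from outside, world axes, zero at the start; "torque": the same for the moment, N m; "opening": finger opening in mm.
Only numpy, scipy, OpenCV 4.12 (cv2) and the standard library are available. Lean on these libraries where they do the work, as an engineer would, in place of code of your own. Each camera call takes 0.05 s, during which the arm holds its last target. There are 200 camera calls.

## Task

The steel cup is jammed in the white pot it nests in. Without pulling the pot up out of its wooden stand, work the cup loose by turning it, feeling with light upward pulls for the position where it gives, lift it straight out and set it down gently, upright and wholly on the ribbed draining mat. Leave the pot seated in its stand and the other things where they are.

Things in the scene. Friction and masses are not known exactly. Their poses are not given: they have to be found in the camera images.
- cup_collar (a point): Steel cup, 108 mm high, 0.12 to 0.2 kg, nested in the pot. The point is on its axis (z up), 87 mm above its underside, mid-height of its round collar, the part to grip: 66 mm across, from 21 mm below to 21 mm above the point, all above the pot's rim. The collar's flat underside, 27 mm below the point, rests on the rim.
- cup_base (a point): Centre of the same cup's underside, 87 mm below cup_collar, same axes. The cup's body, inside the pot, is 51 mm across and 60 mm long, with two raised panels at its own +x and -x sides, each 53 degrees to either side, 56 mm across them both.
- pot_rim (a point): White ceramic pot, loose, 0.68 to 0.95 kg, 85 mm high: square foot 88 x 88 x 20 mm, round above it, 76 mm outside, 60 mm inside. The point is the centre of its mouth. Inside, out of sight, two springy nubs pinch the cup's raised panels: so jammed, the cup pulled straight up brings the pot along. A pull of 4 N over the cup's weight never lifts the pot.
- pot_floor (a point): Centre of the pot's underside; x, y along its foot. To free the cup turn it about its axis, either way, by 0.3 to 1.9 rad (hidden, new each time; under 0.6 N m while jammed). Then both nubs miss the panels, over about 1 rad of turn, and the cup lifts out with its own weight only. Turned on beyond that it jams again.
- stand_in (a point): Fixed wooden stand, 112 x 112 mm, 22 mm high, with a square recess 92 mm wide, 12 mm deep, in which the pot's foot sits and cannot turn. The point is the centre of the recess floor, 10 mm above the worktop. Elsewhere, an obstacle: the fixed tall tap on the left, an arch 0.43 m high from its post (x 0.34, y 0.55) to its spout (x 0.18, y 0.43).
- mat_top (a point): Fixed dark draining mat, 160 x 160 mm, with ribs along its own x. The point is the centre of its top, 9 mm above the worktop; x and y are along its sides.
- mug: Bystander: white mug with a handle, 83 x 113 x 93 mm high; origin at its underside
- jar: Bystander: glass jar with a black lid, 63 mm across, 94 mm high; origin at its underside
- spice: Bystander: small spice jar with a white cap, 47 mm across, 98 mm high; origin at its underside
There are look-alikes about, which are no part of the job. Leave any orange look-alike of the part that bears pot_rim alone.

How it is judged (in metres and radians):
On the way:
1. the cup is clear above the pot, and the pot is still seated in its stand (z of cup_base in the frame of pot_rim above 0.004 m and distance of pot_rim from where it was at the start of the episode below 0.012 m), for 0.1 s.
At the end, for the whole second after the job is handed in: Cup released, at rest, upright (0.1 rad), wholly on the mat (base centre within 56 mm of the mat centre along each side, base within 4 mm of its top); pot seated in its stand (rim within 12 mm of its start, tilt under 0.06 rad); bystanders within 30 mm of their start (x of cup_base in the frame of mat_top between -0.056 and 0.056 m and y of cup_base in the frame of mat_top between -0.056 and 0.056 m and z of cup_base in the frame of mat_top between -0.004 and 0.004 m and angle between cup_base's own z axis and vertical below 0.1 rad and linear speed of cup below 0.02 m/s and distance of pot_rim from where it was at the start of the episode below 0.012 m and angle between pot_rim's own z axis and vertical below 0.06 rad); the robot touches nothing.
It fails at once if the pot is pulled up with the cup (rim more than 20 mm from its start) (distance of pot_rim from where it was at the start of the episode above 0.02 m).
It fails at once if the cup is dropped or thrown (faster than 0.6 m/s with no finger on it) (linear speed of cup above 0.6 m/s and contact force between the fingers and cup below 0.05 N).
It fails at once if the mug is moved by more than 30 mm (distance of mug from where it was at the start of the episode above 0.03 m).
It fails at once if the jar is moved by more than 30 mm (distance of jar from where it was at the start of the episode above 0.03 m).
It fails at once if the spice is moved by more than 30 mm (distance of spice from where it was at the start of the episode above 0.03 m).
It also fails if it takes over 64 s, if anything falls off the work surface, if the arm or the gripper's body presses on something with over 40 N, if the wrist force passes 120 N, or if a joint passes its speed limit or range.

## Working session

There is one attempt and no reset: what is moved stays moved. The work goes in short steps, Python scripts to look and compute and a tool call to move; the robot and the scene stay as the last step left them, time stands still between calls to the robot, and variables do not carry over. Pictures are saved under pics/ and viewed, about 8 in all and at most 12, crops included, and the job is handed in when it is done.

Besides the shell and the picture viewer there is one more tool, called after "Request:" by a JSON object that holds its "fn" and its "kwargs". send_rows: Moves the arm, as the interface text tells. Its arguments: {"type":"object","properties":{"targets":{"type":"array","items":{"type":"object","properties":{"twist":{"type":"array","items":{"type":"number"}},"linear":{"type":"array","items":{"type":"number"}},"fingers":{"type":"number"}}}},"force":{"type":"number"}},"required":["targets"]}

```bash
mkdir -p pics
cat > h.py <<'E'
import numpy as np, cv2
from bench import manip, imaging, workorder, models
def ray(c,uv):
    p=cv2.undistortPoints(np.array([[uv]],float),c["camera_matrix"],np.array(c["distortion"],float))[0,0]
    T=c["world_from_camera"]; return T[:3,3], T[:3,:3]@np.array([p[0],p[1],1.])
def atz(c,uv,z):
    o,d=ray(c,uv); return o+d*(z-o[2])/d[2]
def atd(c,uv):
    u,v=int(round(uv[0])),int(round(uv[1])); w=c["depth"][max(v-2,0):v+3,max(u-2,0):u+3]; w=w[w>0]
    if not len(w): return None
    o,d=ray(c,uv); return o+d*np.median(w)
E
python3 - <<'E'
from h import *
np.set_printoptions(precision=1,suppress=True)
ims=[]
for n in ["scene","top"]:
    c=imaging.camera(n); ims.append(c["image"])
    print(n,c["world_from_camera"][:3,3])
    for t in ["cup_collar","pot_rim","stand_in","mat_top","mug","jar","spice"]:
        for m in models.mark_of(t,n)[:3]:
            print(t,round(m["score"],2),np.round(m["uv"]),"depth",atd(c,m["uv"]))
    cv2.imwrite(f"pics/{n}0.png",cv2.resize(c["image"][:,:,::-1],(784,588)))
s=manip.state(); print(s["ee_rot"],s["wrist_force"],s["clock"],manip.grip_point_offset)
E
```

```text
scene [ 142.7 -414.5  730.8]
cup_collar 0.62 [330. 246.] depth [ 541.8 -177.2   95.3]
pot_rim 0.85 [237. 280.] depth [386.  -70.2  32.7]
pot_rim 0.83 [327. 254.] depth [ 493.1 -202.   142.1]
stand_in 0.16 [243. 150.] depth [675.6 219.6  22.5]
mat_top 0.97 [190. 203.] depth [461.3 182.3   9.6]
mug 0.8 [310. 193.] depth [647.2 -37.1  60.4]
mug 0.27 [243. 149.] depth [676.4 218.6  25.1]
jar 0.67 [373. 235.] depth [ 663.4 -204.7   35.4]
spice 0.68 [246. 151.] depth [682.3 215.6  16. ]
top [ 449.8  -29.5 1116.2]
cup_collar 0.69 [350. 210.] depth [ 529.5 -202.9   39.5]
pot_rim 0.91 [304. 276.] depth [357.  -86.4  21.1]
pot_rim 0.83 [346. 215.] depth [ 516.8 -192.6   39.2]
pot_rim 0.65 [353. 212.] depth [ 524.5 -210.    44.6]
mat_top 0.62 [202. 236.] depth [460.3 184.9   7. ]
mug 0.91 [281. 152.] depth [686.3 -21.7   6.9]
jar 0.71 [347. 149.] depth [ 677.3 -186.    93.2]
spice 0.86 [185. 150.] depth [675.2 219.1  78.1]
[[-0.9  0.4  0. ]
 [ 0.4  0.9  0. ]
 [ 0.   0.  -1. ]] [-0.6  0.3  0.9] 0.8 -18.700000000000003
```

View pics/scene0.png

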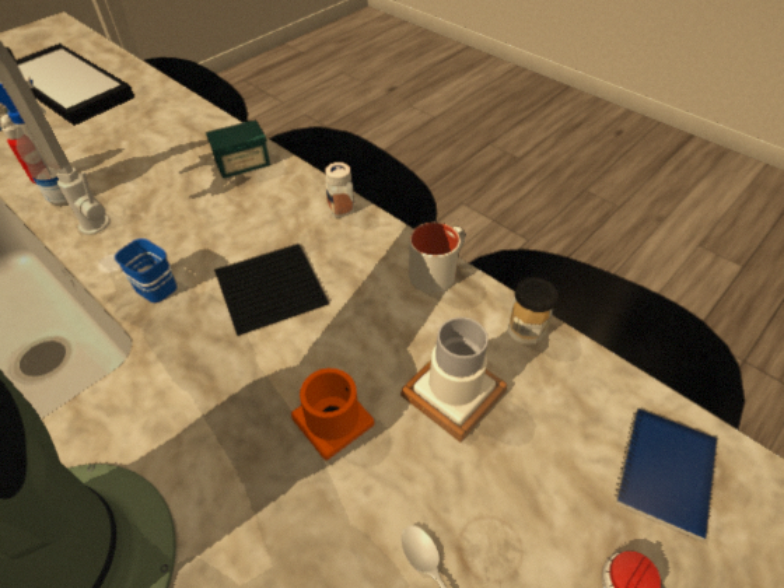

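View pics/top0.png

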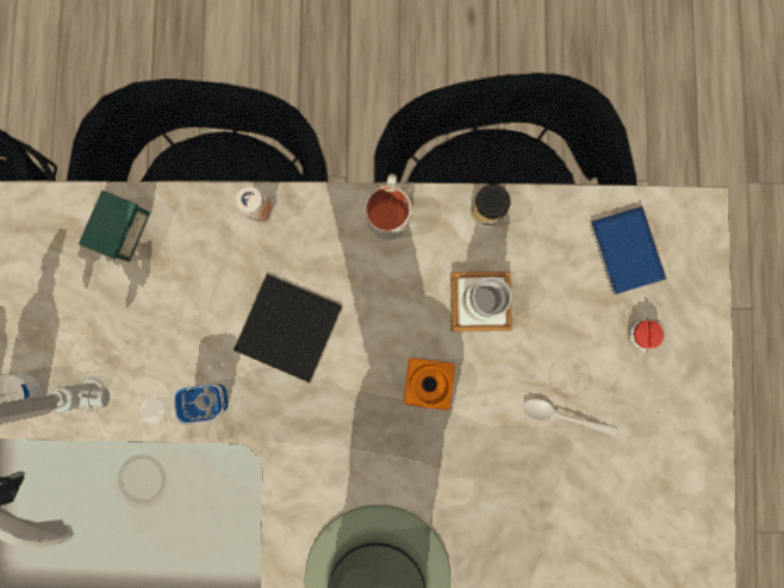

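Run:
```python
from h import *
np.set_printoptions(precision=1,suppress=True)
for n in ["scene","top"]:
    c=imaging.camera(n); T=np.linalg.inv(c["world_from_camera"])
    P=np.array([[251,572,231],[340,550,0],[340,550,430],[180,430,430],[180,430,300],[520,-200,143]],float)
    q=cv2.projectPoints(P,cv2.Rodrigues(T[:3,:3])[0],T[:3,3],c["camera_matrix"],np.array(c["distortion"],float))[0][:,0]
    print(n,q*1.4)
    d=c["depth"];v,u=np.nonzero(d>0)
    p=cv2.undistortPoints(np.stack([u,v],1).astype(float)[:,None],c["camera_matrix"],np.array(c["distortion"],float))[:,0]
    W=(np.c_[p,np.ones(len(p))]*d[v,u][:,None])@c["world_from_camera"][:3,:3].T+c["world_from_camera"][:3,3]
    near=(abs(W[:,0]-525)<80)&(abs(W[:,1]+200)<80)
    k=W[near&(W[:,2]>136)&(W[:,2]<152)]; print("cup top",len(k),np.percentile(k,[2,50,98],axis=0))
    cc,r=cv2.minEnclosingCircle(k[:,:2].astype(np.float32)); print(cc,r)
    k=W[near&(W[:,2]>25)&(W[:,2]<36)]; print("foot",len(k),cv2.minAreaRect(k[:,:2].astype(np.float32)))
    k=W[near&(W[:,2]>17)&(W[:,2]<25)]; print("stand",cv2.minAreaRect(k[:,:2].astype(np.float32)))
    k=W[(W[:,2]>4)&(W[:,2]<14)&(abs(W[:,0]-460)<115)&(abs(W[:,1]-183)<115)]; print("mat",len(k),cv2.minAreaRect(k[:,:2].astype(np.float32)))
    # tall things
    k=W[(W[:,2]>160)&(W[:,0]>120)]; print("tall",len(k),k.min(0) if len(k) else 0,k.max(0) if len(k) else 0)
c=imaging.camera("wrist"); cv2.imwrite("pics/w0.png",cv2.resize(c["image"][:,:,::-1],(560,420))); print(c["world_from_camera"])
```

```text
scene [[ -19.8  137.9]
 [  98.7  225.6]
 [ -28.5  -10.3]
 [-134.6   60.9]
 [ -62.4  157.8]
 [ 469.7  342.2]]
cup top 339 [[ 487.7 -219.7  136.1]
 [ 519.3 -188.   143. ]
 [ 551.6 -156.7  146.6]]
(519.6748046875, -187.9217071533203) 33.86222839355469
foot 664 ((519.1497192382812, -187.898681640625), (109.1414566040039, 108.6364517211914), 1.6040871143341064)
stand ((519.529296875, -187.73001098632812), (112.28048706054688, 111.33930969238281), 1.5436128377914429)
mat 3863 ((459.9493103027344, 182.94039916992188), (229.4649200439453, 229.6764678955078), 89.91345977783203)
tall 1574 [313.4 531.  160. ] [381.4 693.2 363.2]
top [[  1.1 462.6]
 [ 93.7 390.8]
 [-87.2 422.6]
 [  3.5 561.7]
 [ 64.5 526.9]
 [498.5 295.4]]
cup top 129 [[ 487.3 -218.7  136.9]
 [ 517.8 -190.3  142.5]
 [ 550.5 -155.3  145.5]]
(519.1480102539062, -187.6164093017578) 33.141658782958984
foot 346 ((520.092529296875, -184.12313842773438), (98.69380950927734, 104.47552490234375), 85.74789428710938)
stand ((518.462158203125, -187.38265991210938), (110.7685775756836, 111.6075439453125), 0.4787812829017639)
mat 3254 ((460.5069274902344, 183.721435546875), (229.21014404296875, 226.3409423828125), 0.6122590899467468)
tall 1805 [162.6 414.9 160.1] [347.8 554.2 410. ]
[[  0.4   0.9   0.3 183.6]
 [  0.9  -0.4  -0.1 602.5]
 [  0.    0.3  -1.  373.4]
 [  0.    0.    0.    1. ]]
```

View pics/w0.png

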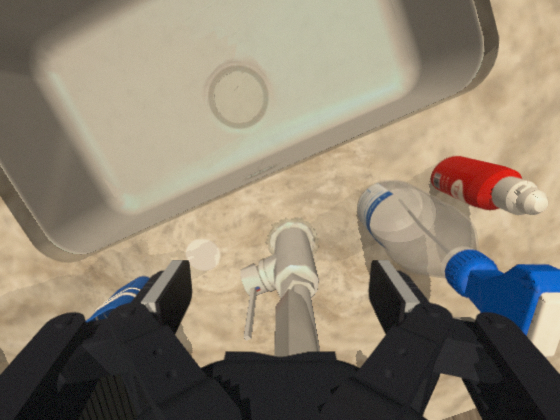

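```bash
cat > s.py <<'E'
from h import *
import sys
np.set_printoptions(precision=4,suppress=True)
s=manip.state(); R=np.array(s["ee_rot"]); p=np.array(s["tcp_pos"])
print("t",s["clock"],"q",np.round(s["joints"],3),"p",p,"F",s["wrist_force"],"M",s["torque"],"op",s["opening"])
print(R)
for a in sys.argv[1:]:
    t=np.array(eval(a),float); print(a,"tool delta mm",R.T@(t-p)); p=t
E
python3 s.py "(227,604,231)" "(227,604,500)" "(480,250,480)" "(519.5,-187.8,300)"
```

```text
t 0.95 q [-1.227  0.521 -0.036  1.599  0.021  1.021 -0.113] p [251.3631 572.2238 231.2826] F [ 0.4785  0.2979 -0.1906] M [ 0.0537 -0.0018  0.027 ] op 85.49859314449245
[[-0.9156  0.4022  0.    ]
 [ 0.4022  0.9156 -0.    ]
 [-0.     -0.     -1.    ]]
(227,604,231) tool delta mm [35.0852 19.2956  0.2806]
(227,604,500) tool delta mm [  -0.0125   -0.0059 -269.    ]
(480,250,480) tool delta mm [-374.002  -222.3659   20.0223]
(519.5,-187.8,300) tool delta mm [-212.221  -384.9477  180.0183]
```

Request:
{"fn": "send_rows", "kwargs": {"targets": [{"twist":[0,0,0],"linear":[0.018,0.01,-0.01],"fingers":0.085},{"twist":[0,0,0],"linear":[0.017,0.01,-0.02],"fingers":0.085},{"twist":[0,0,0],"linear":[0,0,-0.03],"fingers":0.085},{"twist":[0,0,0],"linear":[0,0,-0.03],"fingers":0.085},{"twist":[0,0,0],"linear":[0,0,-0.03],"fingers":0.085},{"twist":[0,0,0],"linear":[0,0,-0.03],"fingers":0.085},{"twist":[0,0,0],"linear":[0,0,-0.03],"fingers":0.085},{"twist":[0,0,0],"linear":[0,0,-0.03],"fingers":0.085},{"twist":[0,0,0],"linear":[0,0,-0.03],"fingers":0.085},{"twist":[0,0,0],"linear":[0,0,-0.03],"fingers":0.085},{"twist":[0,0,0],"linear":[0,0,-0.03],"fingers":0.085}]}}

```text
clock: 1.87
tcp_pos: [225.2, 603.7, 538.6]
ee_rot: [[-0.916, 0.402, -0.003], [0.402, 0.916, -0.011], [-0.001, -0.012, -1.0]]
wrist_force: [-0.6, 1.1, -0.2]
opening: 84.9
```

Request:
{"fn": "send_rows", "kwargs": {"targets": [{"linear":[-0.029,-0.017,0.001],"twist":[0,0,0],"fingers":0.085},{"linear":[-0.029,-0.017,0.001],"twist":[0,0,0],"fingers":0.085},{"linear":[-0.029,-0.017,0.001],"twist":[0,0,0],"fingers":0.085},{"linear":[-0.029,-0.017,0.001],"twist":[0,0,0],"fingers":0.085},{"linear":[-0.029,-0.017,0.001],"twist":[0,0,0],"fingers":0.085},{"linear":[-0.029,-0.017,0.001],"twist":[0,0,0],"fingers":0.085},{"linear":[-0.029,-0.017,0.001],"twist":[0,0,0],"fingers":0.085},{"linear":[-0.029,-0.017,0.001],"twist":[0,0,0],"fingers":0.085},{"linear":[-0.029,-0.017,0.001],"twist":[0,0,0],"fingers":0.085},{"linear":[-0.029,-0.017,0.001],"twist":[0,0,0],"fingers":0.085},{"linear":[-0.029,-0.017,0.001],"twist":[0,0,0],"fingers":0.085},{"linear":[-0.029,-0.017,0.001],"twist":[0,0,0],"fingers":0.085},{"linear":[-0.029,-0.017,0.001],"twist":[0,0,0],"fingers":0.085}]}}

```text
clock: 2.95
tcp_pos: [488.1, 241.2, 532.9]
ee_rot: [[-0.92, 0.391, 0.0], [0.391, 0.92, 0.004], [0.002, 0.004, -1.0]]
wrist_force: [0.5, 0.4, -0.5]
opening: 85.2
```

```bash
python3 s.py "(519.5,-187.8,300)"
```

```text
t 2.95 q [-0.701  0.23   0.181  1.29  -0.045  1.624  0.643] p [488.0832 241.161  532.9421] F [ 0.461   0.4167 -0.4793] M [ 0.0306 -0.0589  0.0099] op 85.16254776459294
[[-0.9204  0.3909  0.0001]
 [ 0.3909  0.9204  0.0042]
 [ 0.0016  0.0039 -1.    ]]
(519.5,-187.8,300) tool delta mm [-196.9638 -383.4637  231.1221]
```

Request:
{"fn": "send_rows", "kwargs": {"targets": [{"linear":[-0.014,-0.027,0.016],"twist":[0,0,0],"fingers":0.085},{"linear":[-0.014,-0.027,0.016],"twist":[0,0,0],"fingers":0.085},{"linear":[-0.014,-0.027,0.016],"twist":[0,0,0],"fingers":0.085},{"linear":[-0.014,-0.027,0.016],"twist":[0,0,0],"fingers":0.085},{"linear":[-0.014,-0.027,0.016],"twist":[0,0,0],"fingers":0.085},{"linear":[-0.014,-0.027,0.016],"twist":[0,0,0],"fingers":0.085},{"linear":[-0.014,-0.027,0.016],"twist":[0,0,0],"fingers":0.085},{"linear":[-0.014,-0.027,0.016],"twist":[0,0,0],"fingers":0.085},{"linear":[-0.014,-0.027,0.016],"twist":[0,0,0],"fingers":0.085},{"linear":[-0.014,-0.027,0.016],"twist":[0,0,0],"fingers":0.085},{"linear":[-0.014,-0.027,0.016],"twist":[0,0,0],"fingers":0.085},{"linear":[-0.014,-0.027,0.016],"twist":[0,0,0],"fingers":0.085},{"linear":[-0.014,-0.027,0.016],"twist":[0,0,0],"fingers":0.085},{"linear":[0,0,0],"twist":[0,0,0],"fingers":0.085}]}}

```text
clock: 4.12
tcp_pos: [517.8, -177.9, 314.5]
ee_rot: [[-0.918, 0.397, 0.006], [0.397, 0.918, 0.005], [-0.004, 0.007, -1.0]]
wrist_force: [-0.7, -0.8, 0.0]
opening: 84.9
```

```bash
python3 s.py "(519.5,-187.8,200)"
python3 - <<'E'
from h import *
c=imaging.camera("wrist"); im=c["image"][:,:,::-1].copy()
T=np.linalg.inv(c["world_from_camera"])
a=np.linspace(0,6.28,24,endpoint=False)
P=np.array([[519.5+33*np.cos(t),-187.8+33*np.sin(t),143] for t in a])
q=cv2.projectPoints(P,cv2.Rodrigues(T[:3,:3])[0],T[:3,3],c["camera_matrix"],np.array(c["distortion"],float))[0][:,0]
for x in q: cv2.circle(im,(int(x[0]),int(x[1])),2,(0,255,0),-1)
cv2.imwrite("pics/w1.png",im)
E
```

```text
t 4.1167 q [-0.083  0.333  0.409  1.719 -0.152  1.116  1.535] p [ 517.8314 -177.9184  314.5328] F [-0.7182 -0.786   0.0448] M [-0.1027  0.0511  0.0071] op 84.8937851099957
[[-0.9176  0.3974  0.0061]
 [ 0.3974  0.9176  0.0049]
 [-0.0036  0.0069 -1.    ]]
(519.5,-187.8,200) tool delta mm [ -5.0414  -9.1907 114.4915]
```

View pics/w1.png

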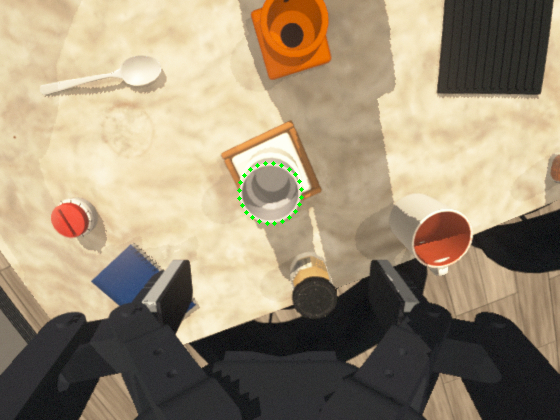

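Request:
{"fn": "send_rows", "kwargs": {"targets": [{"linear":[-0.002,-0.004,0.025],"twist":[0.004,0.002,0],"fingers":0.085},{"linear":[-0.002,-0.004,0.03],"twist":[0.004,0.002,0],"fingers":0.085},{"linear":[-0.001,-0.001,0.03],"twist":[0,0,0],"fingers":0.085},{"linear":[0,0,0.015],"twist":[0,0,0],"fingers":0.085},{"linear":[0,0,0.0],"twist":[0,0,0],"fingers":0.085},{"linear":[0,0,0.0],"twist":[0,0,0],"fingers":0.085}]}}

```text
clock: 4.67
tcp_pos: [522.2, -183.1, 214.9]
ee_rot: [[-0.919, 0.394, 0.005], [0.394, 0.919, 0.001], [-0.004, 0.003, -1.0]]
wrist_force: [0.2, 0.1, 0.4]
opening: 84.7
```

```bash
python3 s.py "(519.5,-187.8,97)"
```

```text
t 4.6667 q [-0.042  0.449  0.374  1.828 -0.207  0.898  1.593] p [ 522.1564 -183.0742  214.8682] F [0.1505 0.1059 0.3545] M [-0.0153 -0.0072 -0.0197] op 84.6809446991274
[[-0.9189  0.3944  0.0052]
 [ 0.3944  0.9189  0.0009]
 [-0.0044  0.0029 -1.    ]]
(519.5,-187.8,97) tool delta mm [  1.0994  -5.7302 117.8485]
```

Request:
{"fn": "send_rows", "kwargs": {"targets": [{"linear":[0.001,-0.005,0.02],"twist":[0.003,0.004,0],"fingers":0.085},{"linear":[0,-0.002,0.02],"twist":[0,0,0],"fingers":0.085},{"linear":[0,0,0.015],"twist":[0,0,0],"fingers":0.085},{"linear":[0,0,0.0],"twist":[0,0,0],"fingers":0.085},{"linear":[0,0,0.0],"twist":[0,0,0],"fingers":0.085}]}}

```text
clock: 5.08
tcp_pos: [523.2, -187.2, 165.8]
ee_rot: [[-0.92, 0.391, 0.01], [0.391, 0.92, -0.001], [-0.01, 0.003, -1.0]]
wrist_force: [-0.6, 0.0, 0.2]
opening: 85.2
```

```bash
python3 s.py "(519.5,-187.8,97)"
```

```text
t 5.0833 q [-0.012  0.515  0.346  1.87  -0.241  0.787  1.632] p [ 523.1957 -187.2334  165.7521] F [-0.5641  0.0226  0.1788] M [0.0109 0.0123 0.0426] op 85.15798342164241
[[-0.9204  0.3908  0.0101]
 [ 0.3909  0.9204 -0.0005]
 [-0.0095  0.0035 -0.9999]]
(519.5,-187.8,97) tool delta mm [ 3.8332 -2.2056 68.7115]
```

Request:
{"fn": "send_rows", "kwargs": {"targets": [{"linear":[0.004,-0.002,0.01],"twist":[0.003,0.01,0],"fingers":0.085},{"linear":[0.0,0,0.02],"twist":[0,0.004,0],"fingers":0.085},{"linear":[0,0,0.0],"twist":[0,0,0],"fingers":0.085},{"linear":[0,0,0.0],"twist":[0,0,0],"fingers":0.085}]}}

```text
clock: 5.42
tcp_pos: [521.1, -187.2, 139.5]
ee_rot: [[-0.921, 0.389, 0.001], [0.389, 0.921, 0.002], [-0.001, 0.002, -1.0]]
wrist_force: [-0.3, -0.1, 0.3]
opening: 84.9
```

```bash
python3 s.py "(519.5,-187.8,97)"
```

```text
t 5.4167 q [ 0.002  0.553  0.33   1.887 -0.258  0.742  1.648] p [ 521.0944 -187.2155  139.5136] F [-0.3399 -0.0915  0.2883] M [ 0.0513 -0.0128 -0.0066] op 84.94798181185668
[[-0.921   0.3895  0.0013]
 [ 0.3895  0.921   0.0016]
 [-0.0005  0.002  -1.    ]]
(519.5,-187.8,97) tool delta mm [ 1.264  -1.245  42.5105]
```

Down to grip height, then check, then close at moderate force.

Request:
{"fn": "send_rows", "kwargs": {"targets": [{"linear":[0.002,-0.001,0.015],"twist":[0.001,0.003,0],"fingers":0.085},{"linear":[0.0,0,0.015],"twist":[0,0.003,0],"fingers":0.085},{"linear":[0,0,0.01],"twist":[0,0.002,0],"fingers":0.085},{"linear":[0,0,0.0],"twist":[0,0,0],"fingers":0.085},{"linear":[0,0,0.0],"twist":[0,0,0],"fingers":0.085}]}}

```text
clock: 5.83
tcp_pos: [520.6, -187.6, 101.2]
ee_rot: [[-0.921, 0.389, -0.003], [0.389, 0.921, 0.003], [0.004, 0.002, -1.0]]
wrist_force: [-0.3, -0.8, -0.6]
opening: 85.0
```

```bash
python3 s.py "(519.5,-187.8,98)"
```

```text
t 5.8333 q [ 0.025  0.612  0.302  1.906 -0.283  0.669  1.671] p [ 520.6417 -187.6293  101.1853] F [-0.2585 -0.785  -0.6487] M [-0.0476 -0.0215 -0.0036] op 84.999401791813
[[-0.9211  0.3892 -0.0029]
 [ 0.3892  0.9211  0.0034]
 [ 0.004   0.002  -1.    ]]
(519.5,-187.8,98) tool delta mm [ 0.9727 -0.6079  3.188 ]
```

Request:
{"fn": "send_rows", "kwargs": {"force": 60, "targets": [{"linear":[0.001,0,0.003],"twist":[0.002,-0.003,0],"fingers":0.085},{"linear":[0.0,0,0],"twist":[0,0,0],"fingers":0.06},{"linear":[0.0,0,0],"twist":[0,0,0],"fingers":0.06},{"linear":[0.0,0,0],"twist":[0,0,0],"fingers":0.06},{"linear":[0.0,0,0],"twist":[0,0,0],"fingers":0.06},{"linear":[0.0,0,0],"twist":[0,0,0],"fingers":0.06},{"linear":[0.0,0,0],"twist":[0,0,0],"fingers":0.06},{"linear":[0.0,0,0],"twist":[0,0,0],"fingers":0.06}]}}

```text
clock: 6.5
tcp_pos: [519.7, -188.2, 99.5]
ee_rot: [[-0.921, 0.39, 0.0], [0.39, 0.921, -0.001], [-0.001, -0.001, -1.0]]
wrist_force: [0.5, -0.9, -4.3]
opening: 64.2
```

```bash
python3 s.py
```

```text
t 6.5 q [ 0.023  0.613  0.303  1.912 -0.283  0.658  1.67 ] p [ 519.7361 -188.1703   99.5348] F [ 0.4768 -0.908  -4.26  ] M [-0.2968  0.0328 -0.1078] op 64.2376566162663
[[-0.9209  0.3898  0.0002]
 [ 0.3898  0.9209 -0.0013]
 [-0.0007 -0.0011 -1.    ]]
```

Request:
{"fn": "send_rows", "kwargs": {"targets": [{"linear":[0,0,0],"twist":[0,0,0.1],"fingers":0.06},{"linear":[0,0,0],"twist":[0,0,0.1],"fingers":0.06},{"linear":[0,0,0],"twist":[0,0,0.1],"fingers":0.06},{"linear":[0,0,0],"twist":[0,0,0],"fingers":0.06},{"linear":[0,0,0],"twist":[0,0,0],"fingers":0.06}]}}

```text
clock: 6.92
tcp_pos: [520.4, -187.7, 100.0]
ee_rot: [[-0.759, 0.651, 0.001], [0.651, 0.759, -0.001], [-0.002, 0.0, -1.0]]
wrist_force: [-0.6, -0.7, -2.5]
opening: 64.2
```

```bash
python3 s.py
```

```text
t 6.9167 q [-0.036  0.627  0.388  1.915 -0.365  0.668  1.437] p [ 520.3974 -187.7281  100.0166] F [-0.5559 -0.7063 -2.5017] M [-0.2771  0.1251 -0.1612] op 64.19865135206167
[[-0.7594  0.6506  0.0014]
 [ 0.6506  0.7594 -0.0009]
 [-0.0017  0.0002 -1.    ]]
```

Request:
{"fn": "send_rows", "kwargs": {"targets": [{"linear":[0,0,-0.001],"twist":[0,0,0],"fingers":0.06}]}}

```text
clock: 7.0
tcp_pos: [520.1, -187.5, 100.7]
ee_rot: [[-0.761, 0.648, 0.001], [0.648, 0.761, -0.001], [-0.001, -0.0, -1.0]]
wrist_force: [0.2, 1.2, -10.5]
opening: 64.5
```

```bash
python3 s.py
```

```text
t 7.0 q [-0.036  0.625  0.388  1.914 -0.363  0.67   1.438] p [ 520.1311 -187.4929  100.6977] F [  0.159    1.2317 -10.4776] M [0.0513 0.0713 0.0171] op 64.5282492856583
[[-0.7615  0.6482  0.0006]
 [ 0.6482  0.7615 -0.0008]
 [-0.001  -0.0002 -1.    ]]
```

Request:
{"fn": "send_rows", "kwargs": {"targets": [{"linear":[0,0,0.0007],"twist":[0,0,0.1],"fingers":0.06},{"linear":[0,0,0],"twist":[0,0,0.1],"fingers":0.06},{"linear":[0,0,0],"twist":[0,0,0.1],"fingers":0.06},{"linear":[0,0,0],"twist":[0,0,0],"fingers":0.06}]}}

```text
clock: 7.33
tcp_pos: [520.2, -187.9, 100.4]
ee_rot: [[-0.536, 0.844, 0.001], [0.844, 0.536, -0.001], [-0.001, 0.001, -1.0]]
wrist_force: [0.0, -0.8, -1.4]
opening: 64.6
```

Request:
{"fn": "send_rows", "kwargs": {"targets": [{"linear":[0,0,-0.0005],"twist":[0,0,0],"fingers":0.06}]}}

```text
clock: 7.42
tcp_pos: [520.0, -187.7, 100.7]
ee_rot: [[-0.541, 0.841, 0.001], [0.841, 0.541, -0.0], [-0.001, 0.0, -1.0]]
wrist_force: [0.2, 0.5, -9.8]
opening: 64.6
```

```bash
python3 s.py
```

```text
t 7.4167 q [-0.09   0.643  0.468  1.917 -0.442  0.684  1.217] p [ 520.0125 -187.6711  100.7083] F [ 0.1865  0.5499 -9.8336] M [-0.0134  0.0041  0.0125] op 64.62482125765636
[[-0.5406  0.8413  0.0006]
 [ 0.8413  0.5406 -0.0005]
 [-0.0007  0.0002 -1.    ]]
```

Request:
{"fn": "send_rows", "kwargs": {"targets": [{"linear":[0,0,0.0005],"twist":[0,0,0.1],"fingers":0.06},{"linear":[0,0,0],"twist":[0,0,0.1],"fingers":0.06},{"linear":[0,0,0],"twist":[0,0,0.1],"fingers":0.06},{"linear":[0,0,0],"twist":[0,0,0],"fingers":0.06}]}}

```text
clock: 7.75
tcp_pos: [520.1, -188.1, 100.6]
ee_rot: [[-0.276, 0.961, 0.001], [0.961, 0.276, -0.0], [-0.001, 0.001, -1.0]]
wrist_force: [1.0, -0.5, -4.1]
opening: 64.5
```

Request:
{"fn": "send_rows", "kwargs": {"targets": [{"linear":[0,0,-0.0003],"twist":[0,0,0],"fingers":0.06}]}}

```text
clock: 7.83
tcp_pos: [520.0, -188.0, 100.7]
ee_rot: [[-0.282, 0.959, 0.001], [0.959, 0.282, -0.0], [-0.001, 0.001, -1.0]]
wrist_force: [0.1, -0.6, -8.7]
opening: 64.5
```

Request:
{"fn": "send_rows", "kwargs": {"targets": [{"linear":[0,0,0.0005],"twist":[0,0,0.1],"fingers":0.06},{"linear":[0,0,0],"twist":[0,0,0.1],"fingers":0.06},{"linear":[0,0,0],"twist":[0,0,0.1],"fingers":0.06},{"linear":[0,0,0],"twist":[0,0,0],"fingers":0.06}]}}

```text
clock: 8.17
tcp_pos: [519.9, -188.1, 100.6]
ee_rot: [[0.001, 1.0, 0.001], [1.0, -0.001, 0.001], [0.001, 0.001, -1.0]]
wrist_force: [0.5, 0.1, -2.2]
opening: 64.5
```

Request:
{"fn": "send_rows", "kwargs": {"targets": [{"linear":[0,0,-0.0003],"twist":[0,0,0],"fingers":0.06}]}}

```text
clock: 8.25
tcp_pos: [519.7, -188.0, 100.7]
ee_rot: [[-0.005, 1.0, 0.0], [1.0, 0.005, 0.001], [0.001, 0.0, -1.0]]
wrist_force: [0.4, -0.2, -9.2]
opening: 64.0
```

```bash
python3 s.py
```

```text
t 8.25 q [-0.187  0.686  0.62   1.922 -0.591  0.723  0.789] p [ 519.727  -187.9665  100.7097] F [ 0.3672 -0.1705 -9.2244] M [-0.0844 -0.0778 -0.0163] op 64.00554315411003
[[-0.0053  1.      0.0004]
 [ 1.      0.0053  0.0007]
 [ 0.0007  0.0004 -1.    ]]
```

Request:
{"fn": "send_rows", "kwargs": {"targets": [{"linear":[0,0,0.0004],"twist":[0,0,0.1],"fingers":0.06},{"linear":[0,0,0],"twist":[0,0,0.1],"fingers":0.06},{"linear":[0,0,0],"twist":[0,0,0.1],"fingers":0.06},{"linear":[0,0,0],"twist":[0,0,0],"fingers":0.06}]}}

```text
clock: 8.58
tcp_pos: [519.8, -188.2, 100.8]
ee_rot: [[0.277, 0.961, 0.001], [0.961, -0.277, 0.002], [0.002, 0.0, -1.0]]
wrist_force: [0.3, -1.1, -2.6]
opening: 64.6
```

Request:
{"fn": "send_rows", "kwargs": {"targets": [{"linear":[0,0,-0.0003],"twist":[0,0,0],"fingers":0.06}]}}

```text
clock: 8.67
tcp_pos: [519.8, -188.1, 101.1]
ee_rot: [[0.271, 0.963, 0.001], [0.963, -0.271, 0.002], [0.002, 0.0, -1.0]]
wrist_force: [1.0, 0.0, -2.6]
opening: 64.9
```

Request:
{"fn": "send_rows", "kwargs": {"targets": [{"linear":[0,0,0.0004],"twist":[0,0,0.1],"fingers":0.06},{"linear":[0,0,0],"twist":[0,0,0.1],"fingers":0.06},{"linear":[0,0,0],"twist":[0,0,0.1],"fingers":0.06},{"linear":[0,0,0],"twist":[0,0,0],"fingers":0.06}]}}

```text
clock: 9.0
tcp_pos: [519.7, -188.3, 101.1]
ee_rot: [[0.531, 0.847, 0.001], [0.847, -0.531, 0.003], [0.003, -0.001, -1.0]]
wrist_force: [-0.2, -1.0, -2.0]
opening: 64.2
```

Request:
{"fn": "send_rows", "kwargs": {"targets": [{"linear":[0,0,-0.0003],"twist":[0,0,0],"fingers":0.06}]}}

```text
clock: 9.08
tcp_pos: [519.7, -188.3, 101.4]
ee_rot: [[0.525, 0.851, 0.001], [0.851, -0.525, 0.003], [0.003, -0.001, -1.0]]
wrist_force: [-0.0, -1.2, -2.8]
opening: 64.4
```

```bash
python3 s.py
```

```text
t 9.0833 q [-0.272  0.741  0.766  1.925 -0.733  0.78   0.362] p [ 519.7045 -188.3326  101.3615] F [-0.0193 -1.2436 -2.7761] M [-0.1265 -0.0302  0.0254] op 64.39300023660593
[[ 0.5249  0.8511  0.001 ]
 [ 0.8511 -0.5249  0.0031]
 [ 0.0031 -0.0007 -1.    ]]
```

Request:
{"fn": "send_rows", "kwargs": {"targets": [{"linear":[0,0,0],"twist":[0.001,-0.003,0.08],"fingers":0.06},{"linear":[0,0,-0.001],"twist":[0,0,0],"fingers":0.06},{"linear":[0,0,-0.001],"twist":[0,0,0],"fingers":0.06}]}}

```text
clock: 9.33
tcp_pos: [519.7, -188.2, 103.5]
ee_rot: [[0.577, 0.816, -0.002], [0.816, -0.577, 0.002], [0.001, -0.002, -1.0]]
wrist_force: [-0.3, -1.3, -2.5]
opening: 64.3
```

Request:
{"fn": "send_rows", "kwargs": {"targets": [{"linear":[0,0,-0.002],"twist":[0,0,0],"fingers":0.06},{"linear":[0,0,-0.003],"twist":[0,0,0],"fingers":0.06}]}}

```text
clock: 9.5
tcp_pos: [519.5, -188.3, 108.7]
ee_rot: [[0.57, 0.821, -0.002], [0.821, -0.57, 0.002], [0.001, -0.003, -1.0]]
wrist_force: [0.4, -0.4, -1.4]
opening: 64.1
```

```bash
python3 s.py "(519.5,-188,185)"
```

```text
t 9.5 q [-0.289  0.739  0.793  1.92  -0.733  0.802  0.308] p [ 519.5274 -188.2734  108.7421] F [ 0.4006 -0.4439 -1.3818] M [-0.1806  0.0349 -0.0117] op 64.14481805771987
[[ 0.5703  0.8214 -0.0018]
 [ 0.8214 -0.5703  0.0022]
 [ 0.0008 -0.0028 -1.    ]]
(519.5,-188,185) tool delta mm [  0.2687  -0.3904 -76.257 ]
```

Free: only the cup's own weight. Lift straight up.

Request:
{"fn": "send_rows", "kwargs": {"targets": [{"linear":[0,0,-0.008],"twist":[0,0,0],"fingers":0.06},{"linear":[0,0,-0.01],"twist":[0,0,0],"fingers":0.06},{"linear":[0,0,-0.01],"twist":[0,0,0],"fingers":0.06},{"linear":[0,0,-0.01],"twist":[0,0,0],"fingers":0.06}]}}

```text
clock: 9.83
tcp_pos: [519.1, -188.6, 149.9]
ee_rot: [[0.566, 0.824, -0.003], [0.824, -0.566, 0.003], [0.001, -0.004, -1.0]]
wrist_force: [-0.1, -0.3, -1.7]
opening: 64.6
```

```bash
python3 s.py "(519.5,-188,225)"
```

```text
t 9.8333 q [-0.327  0.687  0.853  1.895 -0.672  0.878  0.268] p [ 519.0804 -188.5723  149.9016] F [-0.1108 -0.349  -1.7247] M [ 0.0233 -0.0013  0.0238] op 64.62374436894545
[[ 0.5664  0.8241 -0.0027]
 [ 0.8241 -0.5664  0.0027]
 [ 0.0007 -0.0037 -1.    ]]
(519.5,-188,225) tool delta mm [  0.7645  -0.2589 -75.0974]
```

Request:
{"fn": "send_rows", "kwargs": {"targets": [{"linear":[0,0,-0.012],"twist":[-0.002,-0.002,0],"fingers":0.06},{"linear":[0,0,-0.012],"twist":[0,0,0],"fingers":0.06},{"linear":[0,0,-0.013],"twist":[0,0,0],"fingers":0.06},{"linear":[0,0,-0.013],"twist":[0,0,0],"fingers":0.06},{"linear":[0,0,-0.013],"twist":[0,0,0],"fingers":0.06},{"linear":[0,0,-0.01],"twist":[0,0,0],"fingers":0.06},{"linear":[0,0,0],"twist":[0,0,0],"fingers":0.06}]}}

```text
clock: 10.42
tcp_pos: [519.6, -188.6, 234.9]
ee_rot: [[0.566, 0.825, 0.002], [0.825, -0.566, -0.001], [0.001, 0.002, -1.0]]
wrist_force: [-0.2, -0.2, -0.7]
opening: 64.5
```

```bash
python3 s.py "(460.5,183.3,235)"
python3 - <<'E'
from h import *
c=imaging.camera("scene"); cv2.imwrite("pics/s2.png",c["image"][:,:,::-1])
t=imaging.camera("top"); im=t["image"]; 
for c in (c,t):
    g=c["image"][...,:].max(2); m=np.zeros_like(g); 
    T=np.linalg.inv(c["world_from_camera"])
    v,u=np.nonzero(g<60); pts=np.array([atz(c,(a,b),9) for a,b in zip(u,v)])
    k=(abs(pts[:,0]-460)<125)&(abs(pts[:,1]-183)<125); m[v[k],u[k]]=255
    n,l,s,_=cv2.connectedComponentsWithStats(m); i=1+np.argmax(s[1:,4]); v,u=np.nonzero(l==i)
    P=np.array([atz(c,(a,b),9)[:2] for a,b in zip(u,v)],np.float32); print(cv2.minAreaRect(P))
E
```

```text
t 10.4167 q [-0.406  0.587  0.966  1.822 -0.561  1.031  0.182] p [ 519.6041 -188.6115  234.9257] F [-0.2278 -0.2392 -0.7359] M [-0.0354 -0.047  -0.015 ] op 64.46786676055957
[[ 0.5657  0.8246  0.0023]
 [ 0.8246 -0.5657 -0.0005]
 [ 0.0009  0.0022 -1.    ]]
(460.5,183.3,235) tool delta mm [ 273.2446 -259.1306   -0.4033]
((464.4990234375, 175.74102783203125), (159.1988067626953, 156.9268035888672), 67.73958587646484)
((465.49072265625, 176.82717895507812), (154.51690673828125, 154.8235626220703), 67.86582946777344)
```

View pics/s2.png

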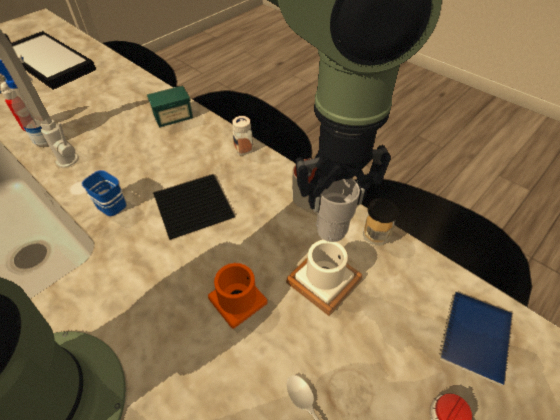

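Request:
{"fn": "send_rows", "kwargs": {"targets": [{"linear":[0.01,-0.009,0],"twist":[0,0,0],"fingers":0.06},{"linear":[0.016,-0.015,0],"twist":[0,0,0],"fingers":0.06},{"linear":[0.018,-0.017,0],"twist":[0,0,0],"fingers":0.06},{"linear":[0.018,-0.017,0],"twist":[0,0,0],"fingers":0.06},{"linear":[0.018,-0.017,0],"twist":[0,0,0],"fingers":0.06},{"linear":[0.018,-0.017,0],"twist":[0,0,0],"fingers":0.06}]}}

```text
clock: 11.02
tcp_pos: [495.7, -55.3, 229.3]
ee_rot: [[0.572, 0.82, -0.004], [0.82, -0.572, -0.003], [-0.005, -0.002, -1.0]]
wrist_force: [-0.0, 0.4, -1.7]
opening: 64.2
```

```bash
python3 s.py "(465,176,235)"
```

```text
t 11.0167 q [-0.74   0.527  1.035  1.958 -0.545  0.974 -0.051] p [495.7308 -55.2937 229.3017] F [-0.0475  0.385  -1.7495] M [ 0.0138 -0.0523 -0.0026] op 64.15880542300526
[[ 0.5724  0.82   -0.0041]
 [ 0.82   -0.5724 -0.0027]
 [-0.0046 -0.0018 -1.    ]]
(465,176,235) tool delta mm [ 172.039  -157.6001   -6.1997]
```

Request:
{"fn": "send_rows", "kwargs": {"targets": [{"linear":[0.018,-0.017,-0.001],"twist":[0,0.003,0],"fingers":0.06},{"linear":[0.018,-0.017,-0.001],"twist":[0,0,0],"fingers":0.06},{"linear":[0.018,-0.017,-0.001],"twist":[0,0,0],"fingers":0.06},{"linear":[0.018,-0.017,-0.001],"twist":[0,0,0],"fingers":0.06}]}}

```text
clock: 11.35
tcp_pos: [478.0, 47.5, 230.6]
ee_rot: [[0.573, 0.82, -0.007], [0.82, -0.573, -0.001], [-0.005, -0.005, -1.0]]
wrist_force: [0.5, 0.5, -1.9]
opening: 64.4
```

```bash
python3 s.py "(465,176,235)"
```

```text
t 11.35 q [-0.995  0.51   1.08   1.998 -0.548  0.969 -0.247] p [478.0477  47.5238 230.5684] F [ 0.5027  0.5422 -1.8703] M [ 0.0417 -0.0432 -0.0344] op 64.37179064911146
[[ 0.5728  0.8197 -0.0069]
 [ 0.8197 -0.5728 -0.0012]
 [-0.005  -0.005  -1.    ]]
(465,176,235) tool delta mm [ 97.8152 -84.3087  -4.4992]
```

Request:
{"fn": "send_rows", "kwargs": {"targets": [{"linear":[0.018,-0.016,-0.001],"twist":[0,0,0],"fingers":0.06},{"linear":[0.018,-0.016,-0.001],"twist":[0,0,0],"fingers":0.06},{"linear":[0.016,-0.014,-0.001],"twist":[0,0,0],"fingers":0.06},{"linear":[0.012,-0.01,-0.001],"twist":[0,0,0],"fingers":0.06},{"linear":[0.006,-0.005,0],"twist":[0,0,0],"fingers":0.06},{"linear":[0,0,0],"twist":[0,0,0],"fingers":0.06}]}}

```text
clock: 11.85
tcp_pos: [463.7, 149.5, 230.6]
ee_rot: [[0.567, 0.824, -0.013], [0.824, -0.567, -0.004], [-0.011, -0.008, -1.0]]
wrist_force: [-0.5, -0.4, -2.9]
opening: 64.5
```

```bash
python3 s.py "(465,176,90)"
```

```text
t 11.85 q [-1.201  0.539  1.095  1.977 -0.573  0.994 -0.429] p [463.7382 149.4658 230.5893] F [-0.5416 -0.4372 -2.8592] M [-0.0268 -0.0218 -0.0145] op 64.46075914043298
[[ 0.5668  0.8237 -0.0131]
 [ 0.8238 -0.5669 -0.0041]
 [-0.0108 -0.0085 -0.9999]]
(465,176,90) tool delta mm [ 24.0855 -12.8151 140.4517]
```

Request:
{"fn": "send_rows", "kwargs": {"targets": [{"linear":[0.01,-0.005,0.01],"twist":[-0.004,0.006,0],"fingers":0.06},{"linear":[0.01,-0.005,0.015],"twist":[-0.004,0.006,0],"fingers":0.06},{"linear":[0.004,-0.003,0.02],"twist":[0,0,0],"fingers":0.06},{"linear":[0,0,0.02],"twist":[0,0,0],"fingers":0.06},{"linear":[0,0,0.02],"twist":[0,0,0],"fingers":0.06},{"linear":[0,0,0.01],"twist":[0,0,0],"fingers":0.06},{"linear":[0,0,0],"twist":[0,0,0],"fingers":0.06}]}}

```text
clock: 12.43
tcp_pos: [467.3, 174.4, 127.0]
ee_rot: [[0.572, 0.82, 0.002], [0.82, -0.572, 0.0], [0.001, 0.002, -1.0]]
wrist_force: [-0.7, -0.9, -1.7]
opening: 64.2
```

```bash
python3 s.py "(465,176,75)"
```

```text
t 12.4333 q [-1.102  0.678  0.903  2.053 -0.768  0.787 -0.334] p [467.2574 174.3614 127.035 ] F [-0.705  -0.9364 -1.6565] M [-0.0213  0.0646 -0.0618] op 64.17282833635412
[[ 0.5724  0.8199  0.0021]
 [ 0.8199 -0.5725  0.0001]
 [ 0.0013  0.0017 -1.    ]]
(465,176,75) tool delta mm [-0.0165 -2.8762 52.0303]
```

Request:
{"fn": "send_rows", "kwargs": {"targets": [{"linear":[0,-0.002,0.012],"twist":[0,0,0],"fingers":0.06},{"linear":[0,0,0.012],"twist":[0,0,0],"fingers":0.06},{"linear":[0,0,0.01],"twist":[0,0,0],"fingers":0.06},{"linear":[0,0,0.004],"twist":[0,0,0],"fingers":0.06},{"linear":[0,0,0],"twist":[0,0,0],"fingers":0.06},{"linear":[0,0,0],"twist":[0,0,0],"fingers":0.06}]}}

```text
clock: 12.93
tcp_pos: [467.4, 173.4, 87.9]
ee_rot: [[0.576, 0.817, 0.004], [0.817, -0.576, -0.0], [0.002, 0.003, -1.0]]
wrist_force: [0.7, -0.2, -1.4]
opening: 64.6
```

```bash
python3 s.py "(465,176,75)"
```

```text
t 12.9333 q [-1.048  0.728  0.824  2.075 -0.845  0.709 -0.277] p [467.3991 173.3904  87.8611] F [ 0.6792 -0.2129 -1.3888] M [-0.0109  0.0417  0.0007] op 64.63377373116168
[[ 0.576   0.8174  0.0039]
 [ 0.8175 -0.576  -0.0001]
 [ 0.0022  0.0032 -1.    ]]
(465,176,75) tool delta mm [ 0.7233 -3.5057 12.8515]
```

Request:
{"fn": "send_rows", "kwargs": {"targets": [{"linear":[0,0,0.004],"twist":[0.003,-0.003,0],"fingers":0.06},{"linear":[0,0,0.004],"twist":[0,0,0],"fingers":0.06},{"linear":[0,0,0.002],"twist":[0,0,0],"fingers":0.06},{"linear":[0,0,0],"twist":[0,0,0],"fingers":0.06}]}}

```text
clock: 13.27
tcp_pos: [468.3, 173.8, 78.2]
ee_rot: [[0.576, 0.818, 0.001], [0.818, -0.576, 0.0], [0.001, 0.001, -1.0]]
wrist_force: [-0.5, -0.1, -2.0]
opening: 64.3
```

Request:
{"fn": "send_rows", "kwargs": {"targets": [{"linear":[0,0,0.001],"twist":[0,0,0],"fingers":0.06},{"linear":[0,0,0],"twist":[0,0,0],"fingers":0.06}]}}

```text
clock: 13.43
tcp_pos: [468.3, 173.9, 77.2]
ee_rot: [[0.576, 0.818, 0.001], [0.818, -0.576, 0.0], [0.001, 0.001, -1.0]]
wrist_force: [-0.2, 0.3, -1.2]
opening: 64.4
```

Request:
{"fn": "send_rows", "kwargs": {"targets": [{"linear":[0,0,0.001],"twist":[0,0,0],"fingers":0.06},{"linear":[0,0,0],"twist":[0,0,0],"fingers":0.06}]}}

```text
clock: 13.6
tcp_pos: [468.4, 173.9, 76.2]
ee_rot: [[0.576, 0.818, 0.001], [0.818, -0.576, 0.001], [0.001, 0.001, -1.0]]
wrist_force: [0.4, 0.9, -1.8]
opening: 64.4
```

Request:
{"fn": "send_rows", "kwargs": {"targets": [{"linear":[0,0,0.001],"twist":[0,0,0],"fingers":0.06},{"linear":[0,0,0],"twist":[0,0,0],"fingers":0.06}]}}

```text
clock: 13.77
tcp_pos: [468.4, 174.0, 75.2]
ee_rot: [[0.576, 0.818, 0.002], [0.818, -0.576, 0.001], [0.001, 0.001, -1.0]]
wrist_force: [-0.4, -0.1, -1.6]
opening: 64.4
```

Request:
{"fn": "send_rows", "kwargs": {"targets": [{"linear":[0,0,0.0007],"twist":[0,0,0],"fingers":0.06},{"linear":[0,0,0],"twist":[0,0,0],"fingers":0.06}]}}

```text
clock: 13.93
tcp_pos: [468.4, 174.0, 74.5]
ee_rot: [[0.576, 0.818, 0.002], [0.818, -0.576, 0.001], [0.001, 0.001, -1.0]]
wrist_force: [-0.8, -0.5, -2.1]
opening: 64.6
```

Request:
{"fn": "send_rows", "kwargs": {"targets": [{"linear":[0,0,0.0005],"twist":[0,0,0],"fingers":0.06},{"linear":[0,0,0],"twist":[0,0,0],"fingers":0.06}]}}

```text
clock: 14.1
tcp_pos: [468.5, 174.0, 74.0]
ee_rot: [[0.575, 0.818, 0.002], [0.818, -0.575, 0.001], [0.002, 0.001, -1.0]]
wrist_force: [-0.1, 0.1, -1.1]
opening: 64.6
```

Request:
{"fn": "send_rows", "kwargs": {"targets": [{"linear":[0,0,0.0005],"twist":[0,0,0],"fingers":0.06},{"linear":[0,0,0],"twist":[0,0,0],"fingers":0.06}]}}

```text
clock: 14.27
tcp_pos: [468.4, 174.0, 73.4]
ee_rot: [[0.576, 0.818, 0.002], [0.818, -0.576, 0.001], [0.002, 0.001, -1.0]]
wrist_force: [0.5, 0.5, -1.5]
opening: 64.9
```

Request:
{"fn": "send_rows", "kwargs": {"targets": [{"linear":[0,0,0.0005],"twist":[0,0,0],"fingers":0.06},{"linear":[0,0,0],"twist":[0,0,0],"fingers":0.06}]}}

```text
clock: 14.43
tcp_pos: [468.6, 174.1, 73.3]
ee_rot: [[0.576, 0.818, 0.002], [0.818, -0.576, 0.001], [0.002, 0.001, -1.0]]
wrist_force: [-0.5, -0.3, 0.6]
opening: 64.3
```

Request:
{"fn": "send_rows", "kwargs": {"targets": [{"linear":[0,0,0.0005],"twist":[0,0,0],"fingers":0.06},{"linear":[0,0,0],"twist":[0,0,0],"fingers":0.06}]}}

```text
clock: 14.6
tcp_pos: [468.8, 174.2, 73.3]
ee_rot: [[0.576, 0.818, 0.002], [0.818, -0.576, 0.002], [0.003, 0.001, -1.0]]
wrist_force: [-0.7, -0.9, -1.8]
opening: 64.4
```

```bash
python3 s.py
python3 - <<'E'
from h import *
c=imaging.camera("scene"); cv2.imwrite("pics/s3.png",cv2.resize(c["image"][100:290,90:340,::-1],None,fx=3,fy=3,interpolation=2))
E
```

```text
t 14.6 q [-1.024  0.749  0.792  2.076 -0.874  0.686 -0.255] p [468.808  174.2491  73.3148] F [-0.7492 -0.8691 -1.8007] M [-0.0654  0.0157 -0.0343] op 64.43257573140745
[[ 0.5757  0.8177  0.0023]
 [ 0.8177 -0.5757  0.0022]
 [ 0.0031  0.0007 -1.    ]]
```

View pics/s3.png

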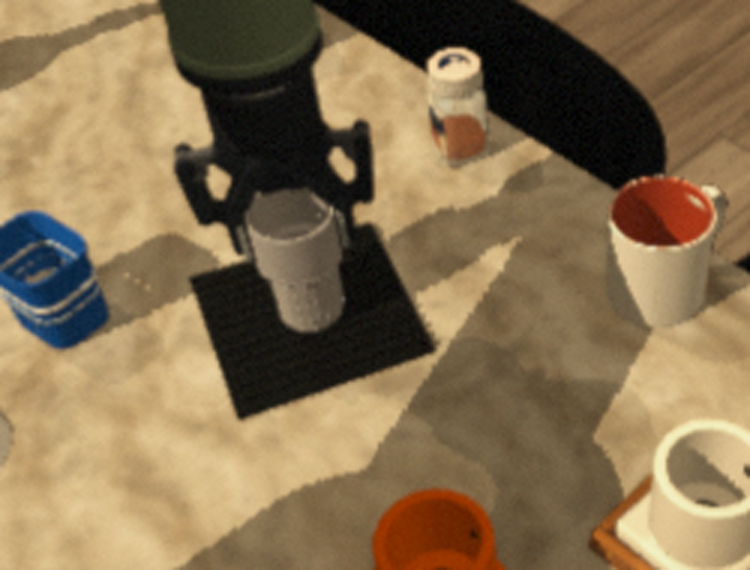

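Request:
{"fn": "send_rows", "kwargs": {"targets": [{"linear":[0,0,0.0005],"twist":[0,0,0],"fingers":0.06}]}}

```text
clock: 14.73
tcp_pos: [469.0, 174.4, 73.1]
ee_rot: [[0.576, 0.818, 0.003], [0.818, -0.576, 0.003], [0.004, 0.001, -1.0]]
wrist_force: [-6.3, 0.3, 24.5]
opening: 64.5
```

Request:
{"fn": "send_rows", "kwargs": {"force": 20, "targets": [{"linear":[0,0,0],"twist":[0,0,0],"fingers":0.066},{"linear":[0,0,0],"twist":[0,0,0],"fingers":0.07},{"linear":[0,0,0],"twist":[0,0,0],"fingers":0.076},{"linear":[0,0,0],"twist":[0,0,0],"fingers":0.085},{"linear":[0,0,0],"twist":[0,0,0],"fingers":0.085},{"linear":[0,0,0],"twist":[0,0,0],"fingers":0.085},{"linear":[0,0,0],"twist":[0,0,0],"fingers":0.085}]}}

```text
clock: 15.32
tcp_pos: [469.2, 174.4, 72.9]
ee_rot: [[0.576, 0.818, 0.003], [0.818, -0.576, 0.002], [0.004, 0.001, -1.0]]
wrist_force: [-0.2, -0.2, 0.5]
opening: 85.3
```

Request:
{"fn": "send_rows", "kwargs": {"targets": [{"linear":[0,0,-0.008],"twist":[0,0,0],"fingers":0.085},{"linear":[0,0,-0.01],"twist":[0,0,0],"fingers":0.085},{"linear":[0,0,-0.01],"twist":[0,0,0],"fingers":0.085},{"linear":[0,0,-0.015],"twist":[0,0,0],"fingers":0.085},{"linear":[0,0,-0.02],"twist":[0,0,0],"fingers":0.085},{"linear":[0,0,-0.02],"twist":[0,0,0],"fingers":0.085},{"linear":[0,0,-0.02],"twist":[0,0,0],"fingers":0.085},{"linear":[0,0,-0.02],"twist":[0,0,0],"fingers":0.085},{"linear":[0,0,-0.02],"twist":[0,0,0],"fingers":0.085},{"linear":[0,0,0],"twist":[0,0,0],"fingers":0.085}]}}

```text
clock: 16.15
tcp_pos: [468.2, 171.8, 230.2]
ee_rot: [[0.579, 0.815, 0.003], [0.815, -0.579, 0.002], [0.004, 0.001, -1.0]]
wrist_force: [0.0, 0.2, -0.2]
opening: 85.0
```

```bash
python3 s.py
python3 - <<'E'
from h import *
np.set_printoptions(precision=1,suppress=True)
c=imaging.camera("scene"); cv2.imwrite("pics/s4.png",c["image"][:,:,::-1])
d=c["depth"];v,u=np.nonzero(d>0)
p=cv2.undistortPoints(np.stack([u,v],1).astype(float)[:,None],c["camera_matrix"],np.array(c["distortion"],float))[:,0]
W=(np.c_[p,np.ones(len(p))]*d[v,u][:,None])@c["world_from_camera"][:3,:3].T+c["world_from_camera"][:3,3]
k=W[(abs(W[:,0]-468)<60)&(abs(W[:,1]-174)<60)&(W[:,2]>108)&(W[:,2]<125)]
print("cup top",len(k),cv2.minEnclosingCircle(k[:,:2].astype(np.float32)),np.percentile(k[:,2],[50,98]))
k=W[(abs(W[:,0]-519)<60)&(abs(W[:,1]+188)<60)&(W[:,2]>88)&(W[:,2]<102)]
print("pot rim",len(k),cv2.minEnclosingCircle(k[:,:2].astype(np.float32)),np.percentile(k[:,2],[50,98]))
E
```

```text
t 16.15 q [-1.232  0.551  1.093  1.964 -0.593  0.987 -0.471] p [468.1644 171.7589 230.1681] F [ 0.0274  0.1745 -0.2054] M [-0.0081 -0.0311  0.0289] op 84.95359478052407
[[ 0.5792  0.8152  0.0033]
 [ 0.8152 -0.5792  0.0021]
 [ 0.0036  0.0015 -1.    ]]
cup top 292 ((470.93231201171875, 175.4496612548828), 34.56538391113281) [116. 121.]
pot rim 537 ((519.7244262695312, -186.66726684570312), 38.29620361328125) [96.3 99.1]
```

View pics/s4.png

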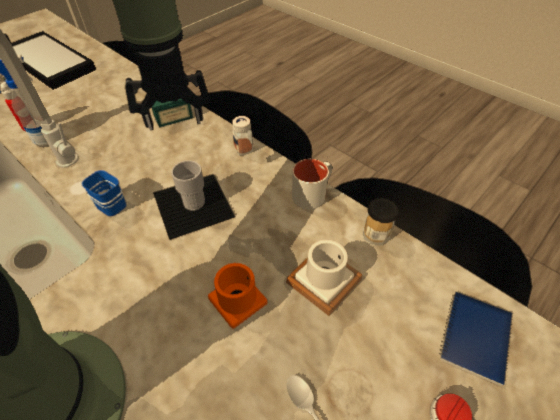

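The cup stands upright on the mat at (190,187), the pot is seated at (327,265), the bystanders are where they were, and the gripper is clear.

```bash
python3 -c "
from bench import workorder; print(workorder.job_done())"
```

```text
the job is handed in; nothing more can be done
None
```

The cup is out of the pot and standing upright on the draining mat. I've handed the job in; it gave no verdict.

**Freeing the cup:** I gripped the collar at 60 N and turned it clockwise from above in steps of about 0.3 rad, with a small upward pull after each. The total pull rose to 9–10 N until about 1.2 rad, then dropped to 2–3 N at about 1.45 rad. I turned on to about 1.8 rad and lifted it straight out.

**Last checks:**
- **Cup:** its centre measured about (471, 175) mm, about 6 mm from the mat centre (465, 176), with its top at about 117 mm, as expected.
- **Pot:** its rim centre is at about (520, −187) mm and 96 mm high, within 2 mm of where it started.
- **Everything else:** the mug, jar, spice jar and orange look-alike look unmoved in the last picture, though I did not measure them. The gripper was about 160 mm above where it let go of the cup, touching nothing. The clock was about 16 s.

**What went less well:**
- **Pulls too hard:** the jammed test pulls reached about 10.5 N, harder than the 4 N over the cup's weight that is sure not to lift the pot. The arm is stiff, so even 0.3–1 mm of lift gave that much. The tool rose only about 1 mm in those pulls.
- **Firm touch-down:** the last half-millimetre push onto the mat briefly read 25 N before I let go.

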